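# Snap the spice tubes into the shelf base and shut its cover

## Task

Slide the wooden cover of the black shelf base back to open the compartment, and snap every spice tube lying on the worktop down between a pair of spring clips, one tube to a pair (any pair will do), until it is fully home. Then slide the cover fully shut over them. Leave the jars, the pepper mill and the yellow container where they stand.

Things in the scene. Friction and masses are not known exactly. Their poses are not given: they have to be found in the camera images.
- unit: (mm here) black shelf base, fixed, yawed: towards the robot an open-topped clip compartment, behind it (+x) a solid deck where the open cover parks. Origin on the table under the compartment's centre; its x axis is the way the cover opens. Compartment outside 170 (x) by 316 (y), walls 10 thick, 64 high, floor 8 high; deck from x = 80 to 255, 64 high. Sites clip_nose, slot0-3: the clips
- slot0 (a point): where a tube's centre lies when home in the clip pair at unit y = -102; 42 above the table. Site x axis = unit x, along which the tube lies. All four pairs are alike: two grey 45-degree V saddles (at x = -40 and +40, 10 wide) carry the tube; between x = -35 and 35 there is room for fingers down to the floor, 8 above the table. Inner side walls are at unit y = -148 and 148
- slot1 (a point): the same for the clip pair at unit y = -34. A tube lowered level first meets the clip noses with its centre 30 above this point; pushed straight down with about 10 N (at most 20) its chamfered ends spread the clips; past half way the noses snap in over its upper chamfers, pull it down and hold it. A tube not pushed home stands too high and blocks the cover
- slot2 (a point): the same for the clip pair at unit y = +34. Pairs are 68 apart; an empty pair may stay empty
- slot3 (a point): the same for the clip pair at unit y = +102
- clip_nose (a point): rest place of the nose of one of the eight polished steel clips (pair of slot1, robot's side): at unit x = -57.5, 14 above slot1. Each pair has one at each end (x = -57.5 and 57.5), nose about 8 high, tapered above and below, 24 wide along y, reaching in to 53.5 from the middle, on an upright plate that slides outward along x against a spring (650 N/m, 1.3 N preload, 14 travel). This point itself is fixed
- cover (a joint): wooden sliding cover, 170 (x) by 308, 6 thick, its top face 71.5 above the table: 0 = shut over the compartment, 0.165 m = fully open, parked on the deck; slides along the unit's x with about 1.5 N friction and stays where it is left. It starts shut or nearly shut.
- cover_grip (a point): middle of the top of the cover's dark wooden grip bar: 12 thick along the unit's x, 70 long along its y, standing 32 above the cover (this point is 103.5 above the table, the bar goes down 32 from here). It moves with the cover; at joint value q it lies at unit x = -60 mm + q, y = 0.
- tube_red: paprika-red (sizes in mm) octagonal spice tube, closed, rigid, 120 long, 36 across flats, about 130 g; lies on a flat. Origin at its very centre (18 above the table when lying there), own x axis along its length. Both ends alike, steel, chamfered: over the last 8 of length the section tapers from 36 to an 8 wide end face. May be absent (None)
- tube_yellow: turmeric-yellow (sizes in mm) octagonal spice tube, closed, rigid, 120 long, 36 across flats, about 130 g; lies on a flat. Origin at its very centre (18 above the table when lying there), own x axis along its length. Both ends alike, steel, chamfered: over the last 8 of length the section tapers from 36 to an 8 wide end face. May be absent (None)
- tube_green: herb-green (sizes in mm) octagonal spice tube, closed, rigid, 120 long, 36 across flats, about 130 g; lies on a flat. Origin at its very centre (18 above the table when lying there), own x axis along its length. Both ends alike, steel, chamfered: over the last 8 of length the section tapers from 36 to an 8 wide end face. May be absent (None)
- tube_purple: sumac-purple (sizes in mm) octagonal spice tube, closed, rigid, 120 long, 36 across flats, about 130 g; lies on a flat. Origin at its very centre (18 above the table when lying there), own x axis along its length. Both ends alike, steel, chamfered: over the last 8 of length the section tapers from 36 to an 8 wide end face. May be absent (None)
- jar_rice: bystander: hexagonal glass jar 64 across flats, 110 tall plus a 24 tall cork-coloured stopper; origin at the centre of its underside
- jar_lentil: bystander: hexagonal glass jar 64 across flats, 110 tall plus a 24 tall cork-coloured stopper; origin at the centre of its underside
- jar_bean: bystander: hexagonal glass jar 64 across flats, 110 tall plus a 24 tall cork-coloured stopper; origin at the centre of its underside
- jar_salt: bystander: hexagonal glass jar 64 across flats, 110 tall plus a 24 tall cork-coloured stopper; origin at the centre of its underside
- mill: bystander: chrome pepper mill, 56 wide, 160 tall; origin at the centre of its underside
- clipbox: bystander: yellow clip-lid container 106 by 146 by 65 high; origin at the centre of its underside
Mind the look-alikes: they are no part of the job. Several things look just like the tube_red: the one meant starts farthest to the robot's right.

How it is judged:
By the outcome, as a careful person would: the job done as asked, in the order asked, and still so for the second after the job is handed in, with the robot touching nothing.
Of tube_red, tube_yellow, tube_green, tube_purple only 3 to 4 are there at a start; the rules pass over those that are not, and their reading is None.
At some moment in a run one of tube_red, tube_yellow, tube_green, tube_purple may be knocked a few centimetres aside while the robot is not near it.
It also fails if it takes over 208 s, if anything falls off the work surface, if the arm or the gripper's body presses on something with over 40 N, if the wrist force passes 120 N, or if a joint passes its speed limit or range.

## Robot

A 6-joint arm with a two-finger parallel gripper is mounted at the origin on the work surface. World frame = base frame: x ahead of the robot, y to its left, z up, the work surface at z = 0. Lengths are in m, angles in rad, forces in N, time in s.
With the tool pointing down it reaches from about 0.35 to 0.775 m from the base axis. Payload 7.3 kg.
Tool frame: the origin (TCP) lies at the centre of the arm's flange, where the gripper is bolted on; the fingertips stand 178 mm ahead of it and the grasp point (between the pads) lies 159 mm ahead of it; z points along the fingers, y is the line along which they close (so a half turn about z gives the same grasp; the last joint's range is limited). The gripper opens to 92 mm and grips with 3 to 60 N. Pads are 19 mm wide; open, the fingers measure 130 mm over their backs; the gripper's body (75 mm by 190 mm) begins 47 mm behind the grasp point.
Start: joints at [1.156, 0.342, 1.524, -0, 1.275, -0.146], TCP at [0.139, 0.506, 0.405] pointing down, gripper open.
Joint ranges: [-2.53, 2.53], [-0.77, 2.02], [0.04, 2.7], [-1, 4.14], [0.28, 2.66], [-3.11, 3.11]. Speed limits (rad/s): [2.57, 2.57, 3.14, 3.14, 3.14, 3.14].

## Interface

Orientations are given as [roll, pitch, yaw] about the fixed x, y, z axes, in that order (R = Rz(yaw) Ry(pitch) Rx(roll)).
In Python, from cell import telemetry, vision, ticket gives the robot as it stands.
- The arm moves only by the shell command python3 -m crank 'ROWS' [FORCE]. ROWS is JSON, a list of rows, each a list of 5 numbers: the gripper command: -1 is shut, 1 is fully open, values between are in proportion, then the shift along the tool's x, y, z in mm, then the turn about the tool's z in rad. In form: [[fingers, dx, dy, dz, roll], ...]. A call has 1 to 12 rows; each row is the pose to reach, as a shift and turn from the pose commanded when the call began, along the tool's axes at that moment; what a row does not reach only later rows make up. A row lasts 1/12 s, in which the tool goes at most 41.7 mm and 7.16 degrees, less where a joint would pass 70% of its speed; a pose out of reach is approached as far as the arm can. A call with a gripper value outside its range is refused whole. The fingers move at their own pace and stop on an object; FORCE is the grip in N (left out, the last holds). Time passes only in rows, so rows that repeat a pose let the fingers close. It gives the time, the measured TCP pose, the force, the opening and the grip force at its end, in the units of the state.
- telemetry.observe(): the state, without advancing time (a new reading comes with each control period).
- vision.read_camera(name): name is "scene" or "top"; returns (picture, depth): 384x512x3 uint8, red, green, blue; 384x512 float32, m along the optical axis (not along the pixel's ray), 0 where there is no reading.
- vision.get_calibration(name): a dict with "camera_matrix" (3x3 intrinsics, pixels), "rvec" (rotation vector, rad) and "tvec" (3), from world to camera coordinates, as OpenCV has them. Camera axes: x right, y down, z forward; pixel columns grow to the right and rows downward; lengths in m; the calibration is good to about 2 mm. A picture is of the moment at which its call begins. get_calibration takes no time and is no camera call.
- ticket.hand_in(): hands the job in; it is judged then, once.
The state is a dict: "time": time; "qpos": joint angles; "qvel": joint speeds; "joint_efforts": joint torques, N m; "tool_pos": TCP position; "tool_rot": TCP orientation; "contact_force": force on the tool from outside, world axes, zero at the start; "torque": the same for the moment, N m; "opening": finger opening in m; "grip_force": force on a finger pad.
Only numpy, scipy, OpenCV 4.12 (cv2) and the standard library are available. Lean on these libraries where they do the work, as an engineer would, in place of code of your own. Each camera call takes 0.05 s, during which the arm holds its last target. There are 200 camera calls.

## Working session

There is one attempt and no reset: what is moved stays moved. The work goes in short steps, Python scripts to look and compute and a shell command to move; the robot and the scene stay as the last step left them, time stands still between calls to the robot, and variables do not carry over. Pictures are saved under pics/ and viewed, at most 14 in all, crops included, and the job is handed in when it is done.

```bash
ls; mkdir -p pics
python3 - <<'E'
from cell import telemetry, vision
import cv2, numpy as np
for n in ("top","scene"):
    im,d=vision.read_camera(n)
    np.savez(f"pics/{n}0.npz",im=im,d=d)
    cv2.imwrite(f"pics/{n}0.png",cv2.resize(im[:,:,::-1],None,fx=1.5,fy=1.5,interpolation=cv2.INTER_CUBIC))
    print(n,vision.get_calibration(n))
print(telemetry.observe())
E
```

```text
pics
top {'camera_matrix': array([[427.90936266,   0.        , 254.15161015],
       [  0.        , 427.90936266, 185.17643542],
       [  0.        ,   0.        ,   1.        ]]), 'rvec': array([ 2.17543124, -2.18284666,  0.11372932]), 'tvec': array([-0.02590656,  0.50758058,  1.43280078])}
scene {'camera_matrix': array([[470.78074475,   0.        , 251.5134697 ],
       [  0.        , 470.78074475, 198.20098286],
       [  0.        ,   0.        ,   1.        ]]), 'rvec': array([ 0.70317358,  2.79462596, -0.84842768]), 'tvec': array([ 0.43213668, -0.11409366,  1.65934409])}
{'time': 0.1, 'qpos': array([ 1.15600718e+00,  3.42643743e-01,  1.52488890e+00, -1.01919121e-05,
        1.27541441e+00, -1.45986335e-01]), 'qvel': array([-0.00020524, -0.00290329, -0.00188386, -0.00106046,  0.00097568,
       -0.00139652]), 'joint_efforts': array([ 1.79691600e-03, -4.32000697e+01, -2.44698304e+01,  7.18010939e-02,
        5.25199191e-02, -3.11099861e-06]), 'tool_pos': array([0.1393545 , 0.5060486 , 0.40413051]), 'tool_rot': array([-3.14025124e+00, -1.87379200e-04,  2.87279269e+00]), 'contact_force': array([-0.92109183,  0.45256219, -0.7716184 ]), 'torque': array([-0.01339831, -0.0091218 , -0.0176817 ]), 'grip_force': 0.0, 'opening': 0.09198345360926284}
```

View pics/top0.png

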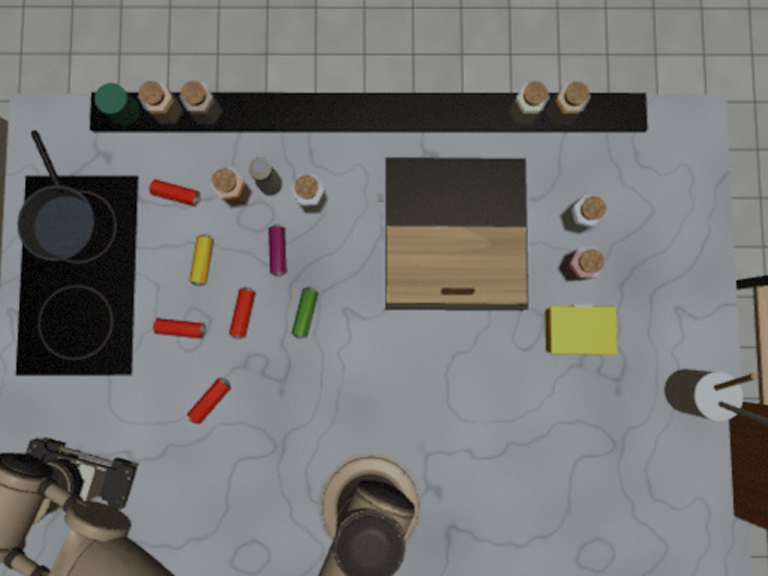

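View pics/scene0.png

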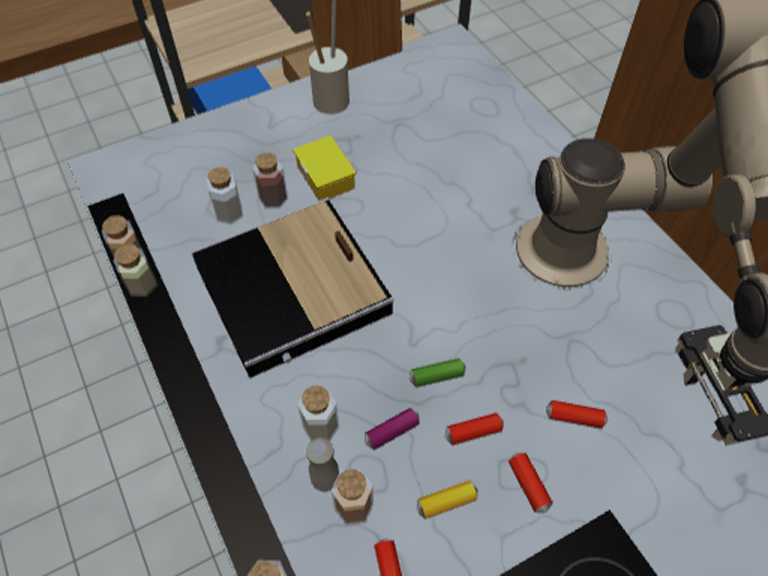

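Red candidates in the top picture (1.5x pixels): (175,193), (180,328), (242,313) and (209,401). The image's right is the robot's right, so (242,313) is the one meant. Yellow is at (202,260), green (305,313), purple (278,250). The cover is nearly shut, with its grip at (458,292).

```bash
cat > h.py <<'E'
import numpy as np, cv2
from cell import vision, telemetry
from scipy.spatial.transform import Rotation as Ro
def cal(n):
    c=vision.get_calibration(n); return c["camera_matrix"],cv2.Rodrigues(c["rvec"])[0],c["tvec"].reshape(3)
def world(n,d):
    K,R,t=cal(n); v,u=np.mgrid[0:384,0:512]
    P=np.stack([(u-K[0,2])/K[0,0]*d,(v-K[1,2])/K[1,1]*d,d],-1)
    return (P-t)@R
def ray(n,u,v,z):
    K,R,t=cal(n); r=R.T@np.array([(u-K[0,2])/K[0,0],(v-K[1,2])/K[1,1],1]); o=-R.T@t
    return o+r*(z-o[2])/r[2]
HUE=dict(red=(174,6),yellow=(20,33),green=(45,75),purple=(140,170))
def rect(P):
    (c,s,a)=cv2.minAreaRect((P*1000).astype(np.float32))
    b=cv2.boxPoints((c,s,a)); e=[b[1]-b[0],b[2]-b[1]]; l=max(e,key=np.linalg.norm)
    return np.array(c), sorted(s), (np.degrees(np.arctan2(l[1],l[0]))+90)%180-90
def tubes(im,d,n="top"):
    W=world(n,d); h=cv2.cvtColor(im,cv2.COLOR_RGB2HSV); out=[]
    for k,(a,b) in HUE.items():
        H=h[...,0]; m=((H>=a)&(H<=b) if a<b else (H>=a)|(H<=b))&(h[...,1]>130)&(h[...,2]>40)&(W[...,2]>0.005)&(W[...,2]<.2)
        N,L,st,ce=cv2.connectedComponentsWithStats(m.astype(np.uint8))
        for i in range(1,N):
            if st[i,4]<150 or st[i,4]>1500: continue
            q=W[L==i]; q=q[np.isfinite(q).all(1)]; top=q[q[:,2]>np.percentile(q[:,2],90)-.009]
            c,s,A=rect(top[:,:2]); zz=np.median(top[:,2])
            print(k,"px",ce[i].round(0)*1.5,"c",c.round(1),"size",np.round(s,0),"ang",round(A,1),"z",round(zz*1000))
E
python3 - <<'E'
from h import *
f=np.load("pics/top0.npz"); im,d=f["im"],f["d"]
tubes(im,d)
W=world("top",d); z=W[...,2]; v,u=np.mgrid[0:384,0:512]
reg=(u>240)&(u<365)&(v>95)&(v<215)
h=cv2.cvtColor(im,cv2.COLOR_RGB2HSV)
print("table z",np.median(z[230:260,270:300]))
wood=reg&(h[...,2]>70)&(h[...,1]>60)&(z>.06)&(z<.085); print("cover",rect(W[wood][:,:2]),np.median(z[wood]))
bl=reg&(z>.05)&(z<.085); print("all",rect(W[bl][:,:2]))
dk=reg&~wood&(z>.05)&(z<.07)&(h[...,2]<70); print("deck z",np.median(z[dk]))
g=reg&(z>.092); print("grip",rect(W[g][:,:2]),g.sum(),np.median(z[g]))
print(ray("top",458/1.5,292/1.5,.1035))
cv2.imwrite("pics/crop0.png",np.hstack([cv2.resize(im[140:290,85:225,::-1],(560,600),interpolation=cv2.INTER_CUBIC)]))
E
```

```text
red px [172.5 192. ] c [706.1 446.9] size [ 31. 103.] ang 73.2 z 34
red px [241.5 312. ] c [429.8 286. ] size [ 32. 104.] ang -13.4 z 35
red px [177. 327.] c [396.9 429.8] size [ 32. 107.] ang 84.1 z 34
red px [207. 402.] c [234.4 357. ] size [ 33. 104.] ang -40.0 z 35
yellow px [199.5 258. ] c [550.9 381.5] size [ 31. 104.] ang -9.7 z 35
yellow px [580.5 330. ] c [ 388.5 -469.6] size [101. 144.] ang 87.7 z 65
green px [304.5 312. ] c [430.3 145.1] size [ 30. 100.] ang -13.1 z 35
purple px [276. 249.] c [572.9 208.5] size [ 31. 103.] ang 1.6 z 34
table z 9.647577051905059e-06
cover (array([ 534.340271  , -191.96879578]), [175.15806579589844, 310.60894775390625], np.float32(89.76193)) 0.07126556073768359
all (array([ 605.41430664, -194.60594177]), [323.4188537597656, 341.82122802734375], np.float32(-0.49611664))
deck z 0.06386471178312599
grip (array([ 436.84371948, -112.60710907]), [35.27029800415039, 238.28256225585938], np.float32(-66.008156)) 146 0.10628288377489267
[ 0.46894387 -0.19112354  0.1035    ]
```

View pics/crop0.png

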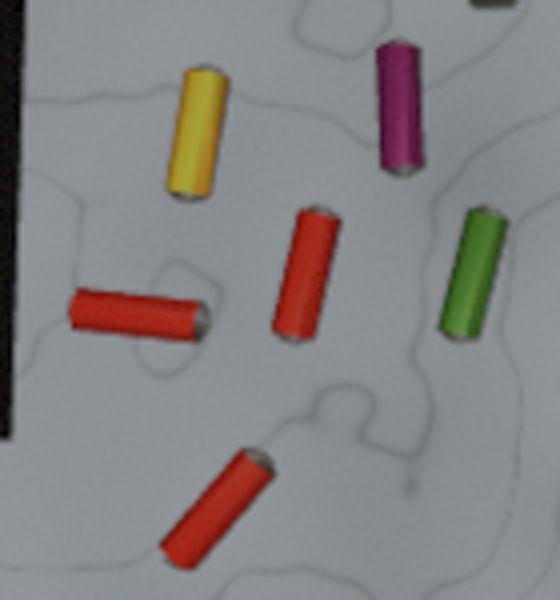

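```bash
cat >> h.py <<'E'
def go(x,y,z,yawdeg):
    "grasp-point target in mm, world yaw of tool x in deg -> tool-frame row"
    s=telemetry.observe(); R=Ro.from_euler("xyz",s["tool_rot"]).as_matrix()
    p=s["tool_pos"]*1000; t=np.array([x,y,z+159.])
    cur=np.arctan2(R[1,0],R[0,0]); dy=(np.radians(yawdeg)-cur+np.pi)%(2*np.pi)-np.pi
    print("go",[x,y,z,yawdeg],"->",(R.T@(t-p)).round(1),"roll",round(-dy,3),"tilt",R[:,2].round(3),"dist",np.linalg.norm(t-p).round())
def unit(im,d):
    W=world("top",d); z=W[...,2]; v,u=np.mgrid[0:384,0:512]
    m=(u>240)&(u<365)&(v>95)&(v<215)&(z>.056)&(z<.080)
    res={}
    from numpy import polyfit
    def fit(a,b):
        a,b=np.array(a),np.array(b)
        for _ in range(4):
            p=polyfit(a,b,1); r=abs(b-np.polyval(p,a)); k=r<max(2*np.median(r),.001); a,b=a[k],b[k]
        return p
    L,Rr,T,B=[],[],[],[]
    for r in range(115,195):
        c=np.flatnonzero(m[r]); L.append(W[r,c[0],:2]); Rr.append(W[r,c[-1],:2])
    for c in range(265,345):
        r=np.flatnonzero(m[:,c]); T.append(W[r[0],c,:2]); B.append(W[r[-1],c,:2])
    for n,S,ax in (("left",L,0),("right",Rr,0),("far",T,1),("near",B,1)):
        S=np.array(S); p=fit(S[:,ax],S[:,1-ax]); at=.6 if ax==0 else -.192
        print(n,"slope deg",np.degrees(np.arctan(p[0])).round(2),"at",at,"->",np.polyval(p,at).round(4))
E
python3 - <<'E'
from h import *
f=np.load("pics/top0.npz"); im,d=f["im"],f["d"]
unit(im,d)
go(450,200,245,90)
E
```

```text
left slope deg -0.25 at 0.6 -> -0.0336
right slope deg -0.16 at 0.6 -> -0.3537
far slope deg 1.17 at -0.192 -> 0.7731
near slope deg 1.16 at -0.192 -> 0.4363
go [450, 200, 245, 90] -> [-3.808e+02 -2.126e+02  3.000e-01] roll 1.302 tilt [-0.001 -0.001 -1.   ] dist 436.0
```

```bash
python3 -m crank '[[1,-381,-213,0,1.302],[1,-381,-213,0,1.302],[1,-381,-213,0,1.302],[1,-381,-213,0,1.302],[1,-381,-213,0,1.302],[1,-381,-213,0,1.302],[1,-381,-213,0,1.302],[1,-381,-213,0,1.302],[1,-381,-213,0,1.302],[1,-381,-213,0,1.302],[1,-381,-213,0,1.302],[1,-381,-213,0,1.302]]' 40; python3 -c "
from h import *
go(469,-191,200,89.4)"
```

```text
time: 1.1
tool_pos: [0.4527, 0.1967, 0.4042]
tool_rot: [3.141, 0.001, 1.563]
contact_force: [0.4, 0.1, -0.7]
opening: 0.0919
grip_force: 0.0
go [469, -191, 200, 89.4] -> [-387.5   19.1   45.5] roll 0.003 tilt [ 0.    -0.001 -1.   ] dist 391.0
```

```bash
python3 -m crank '[[0,-388,19,45,0.003],[0,-388,19,45,0.003],[0,-388,19,45,0.003],[0,-388,19,45,0.003],[0,-388,19,45,0.003],[0,-388,19,45,0.003],[0,-388,19,45,0.003],[0,-388,19,45,0.003],[0,-388,19,45,0.003],[0,-388,19,45,0.003],[0,-388,19,45,0.003],[0,-388,19,45,0.003]]' 30
python3 - <<'E'
from h import *
go(469,-191,95,89.4)
im,d=vision.read_camera("scene")
np.savez("pics/s1.npz",im=im,d=d)
cv2.imwrite("pics/s1.png",cv2.resize(im[100:260,130:330,::-1],(750,600),interpolation=cv2.INTER_CUBIC))
E
```

```text
time: 2.1
tool_pos: [0.4689, -0.1882, 0.3591]
tool_rot: [-3.14, -0.001, 1.567]
contact_force: [-0.0, 0.8, 0.1]
opening: 0.0458
grip_force: 0.0
go [469, -191, 95, 89.4] -> [ -2.9   0.2 105.1] roll 0.007 tilt [-0.001  0.001 -1.   ] dist 105.0
```

View pics/s1.png

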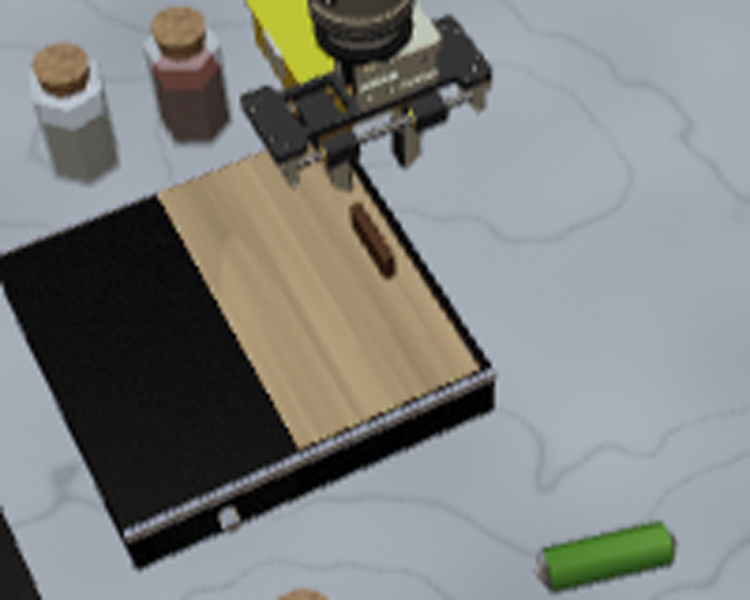

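The gripper hovers above the bar, which is at about (373,240) in the crop. The geometry agrees, so I descend and grip.

```bash
python3 -m crank '[[0,-3,0,35,0.007],[0,-3,0,70,0.007],[0,-3,0,90,0.007],[0,-3,0,105,0.007],[0,-3,0,105,0.007],[0,-3,0,105,0.007],[-1,-3,0,105,0.007],[-1,-3,0,105,0.007],[-1,-3,0,105,0.007],[-1,-3,0,105,0.007],[-1,-3,0,105,0.007],[-1,-3,0,105,0.007]]' 25
```

```text
time: 3.15
tool_pos: [0.4694, -0.1915, 0.2552]
tool_rot: [3.14, 0.0, 1.561]
contact_force: [0.8, 1.2, 3.3]
opening: 0.012
grip_force: 25.0
```

```bash
python3 -m crank '[[-1,0,15,0,0],[-1,0,35,0,0],[-1,0,55,0,0],[-1,0,75,0,0],[-1,0,95,0,0],[-1,0,115,0,0],[-1,0,130,0,0],[-1,0,140,0,0],[-1,0,147,0,0],[-1,0,150,0,0],[-1,0,150,0,0],[-1,0,150,0,0]]'; python3 -m crank '[[-1,0,2,0,0],[-1,0,4,0,0],[-1,0,6,0,0],[-1,0,8,0,0],[-1,0,8,0,0],[-1,0,8,0,0]]'
```

```text
time: 4.15
tool_pos: [0.6194, -0.1927, 0.2552]
tool_rot: [3.14, -0.0, 1.561]
contact_force: [0.5, 2.0, 4.6]
opening: 0.0116
grip_force: 25.0
time: 4.65
tool_pos: [0.626, -0.1928, 0.2552]
tool_rot: [-3.138, -0.001, 1.561]
contact_force: [-6.9, 2.6, 9.6]
opening: 0.0115
grip_force: 25.0
```

```bash
python3 -m crank '[[0,0,0,0,0],[0,0,0,0,0],[0,0,0,0,0],[0,0,0,-30,0],[0,0,0,-70,0],[0,0,0,-110,0],[1,150,0,-150,0],[1,200,0,-150,0],[1,240,0,-150,0],[1,280,0,-150,0],[1,320,0,-150,0],[1,340,0,-150,0]]';python3 -m crank '[[1,0,-90,0,-1.0],[1,0,-90,0,-1.0],[1,0,-90,0,-1.0],[1,0,-90,0,-1.0],[1,0,-90,0,-1.0],[1,0,-90,0,-1.0],[1,0,-90,0,-1.0],[1,0,-90,0,-1.0],[1,0,-90,0,-1.0]]'
python3 - <<'E'
from h import *
im,d=vision.read_camera("top"); np.savez("pics/t2.npz",im=im,d=d)
unit(im,d); tubes(im,d)
cv2.imwrite("pics/t2.png",cv2.resize(im[95:220,240:370,::-1],(624,600),interpolation=cv2.INTER_CUBIC))
E
```

```text
time: 5.65
tool_pos: [0.6293, 0.0558, 0.3988]
tool_rot: [3.141, 0.0, 1.56]
contact_force: [0.7, -0.2, -0.4]
opening: 0.0809
grip_force: 0.0
time: 6.4
tool_pos: [0.5396, 0.0549, 0.3984]
tool_rot: [-3.141, -0.0, 2.565]
contact_force: [-0.1, -0.7, -0.3]
opening: 0.0918
grip_force: 0.0
left slope deg -0.25 at 0.6 -> -0.0336
right slope deg -0.64 at 0.6 -> -0.3537
far slope deg 1.1 at -0.192 -> 0.7733
near slope deg 1.09 at -0.192 -> 0.4365
red px [172.5 192. ] c [705.2 446.7] size [ 32. 104.] ang 74.0 z 34
red px [241.5 313.5] c [429.4 285.7] size [ 34. 104.] ang -11.8 z 34
red px [177. 327.] c [396.3 427.7] size [ 31. 104.] ang 83.1 z 34
red px [207.  400.5] c [233.8 357.3] size [ 32. 105.] ang -41.4 z 35
yellow px [199.5 258. ] c [551.5 380.6] size [ 32. 104.] ang -7.7 z 35
yellow px [580.5 330. ] c [ 388.6 -469.2] size [101. 144.] ang 88.2 z 65
purple px [276. 249.] c [572.5 208.5] size [ 31. 103.] ang 0.7 z 35
```

View pics/t2.png

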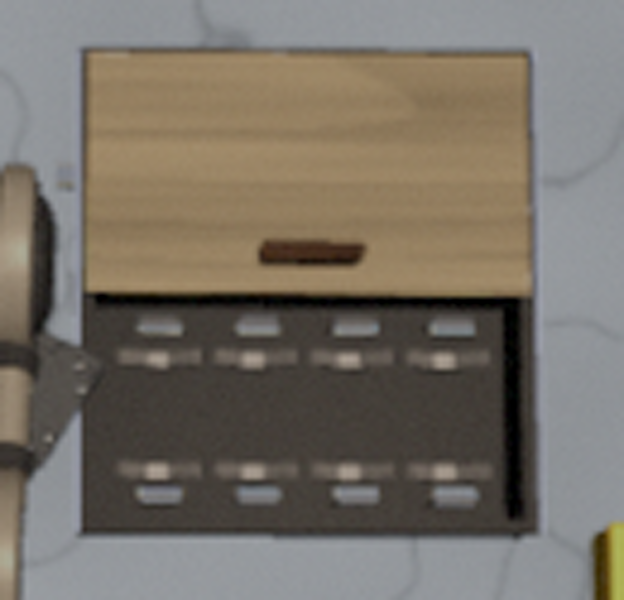

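The cover is parked fully open. The bright saddle centres are at crop x of about 157/253/349/444 and y of 360/471, and the clip noses at y of 326/494.

```bash
python3 - <<'E'
from h import *
f=np.load("pics/t2.npz"); d=f["d"]
for zz,ys,xs in ((.02,(360,471),(157,252.5,348.5,443.5)),(.06,(326,494),(160,258,356,454))):
    P=np.array([[ray("top",240+x/4.8-.5,95+y/4.8-.5,zz)[:2]*1000 for x in xs] for y in ys])
    print(zz,"\n",P.mean(0).round(1),"dx",(P[0,:,0]-P[1,:,0]).round(1),"mean",P.mean((0,1)).round(1),"yaw",np.degrees(np.arctan2(*(P.mean(0)[0]-P.mean(0)[3])))*1.)
W=world("top",d)
for x,y in ((157,360),(349,360),(160,326)): print(W[int(95+y/4.8),int(240+x/4.8),2].round(4))
tubes(f["im"],d) if 0 else None
E
python3 -c "
from h import *
go(429.5,286,130,168);go(429.5,286,22,168)"
```

```text
0.02 
 [[ 521.9  -89.4]
 [ 521.7 -157.5]
 [ 521.5 -226. ]
 [ 521.3 -293.9]] dx [79.4 79.5 79.5 79.6] mean [ 521.6 -191.7] yaw 0.15882079867688842
0.06 
 [[ 521.7  -89.4]
 [ 521.5 -157.3]
 [ 521.3 -225.4]
 [ 521.2 -293.4]] dx [117.  117.  117.1 117.2] mean [ 521.4 -191.4] yaw 0.1569774910204803
0.0173
0.0259
0.0603
go [429.5, 286, 130, 168] -> [219.1 132.2 109.4] roll -0.374 tilt [-0. -0. -1.] dist 278.0
go [429.5, 286, 22, 168] -> [219.1 132.3 217.4] roll -0.374 tilt [-0. -0. -1.] dist 336.0
```

```bash
python3 -m crank '[[1,219,132,50,-0.374],[1,219,132,50,-0.374],[1,219,132,50,-0.374],[1,219,132,50,-0.374],[1,219,132,50,-0.374],[1,219,132,50,-0.374],[1,219,132,50,-0.374],[1,219,132,110,-0.374],[1,219,132,110,-0.374],[1,219,132,110,-0.374],[1,219,132,110,-0.374]]'
python3 - <<'E'
from h import *
im,d=vision.read_camera("top"); tubes(im,d)
im,d=vision.read_camera("scene");tubes(im,d,"scene")
cv2.imwrite("pics/s3.png",cv2.resize(im[220:384,220:450,::-1],(800,570),interpolation=cv2.INTER_CUBIC))
go(429.5,286,22,167.5)
E
```

```text
time: 7.37
tool_pos: [0.4291, 0.2853, 0.2884]
tool_rot: [-3.14, -0.001, 2.932]
contact_force: [0.4, -0.0, 0.2]
opening: 0.092
grip_force: 0.0
red px [172.5 192. ] c [706.5 448.3] size [ 32. 106.] ang 74.2 z 34
yellow px [201.  253.5] c [560.  379.7] size [32. 87.] ang -9.1 z 34
yellow px [580.5 330. ] c [ 389.  -468.7] size [102. 143.] ang 89.6 z 65
green px [304.5 312. ] c [430.4 145.9] size [ 30. 101.] ang -11.9 z 35
purple px [276. 249.] c [572.7 208.7] size [ 31. 103.] ang 0.8 z 34
red px [577.5 414. ] c [235.1 362.5] size [ 35. 104.] ang -41.3 z 33
red px [463.5 430.5] c [459.5 311.4] size [55. 84.] ang 81.2 z 33
red px [529.5 480. ] c [396.7 429.9] size [ 34. 106.] ang 83.5 z 33
red px [387. 558.] c [699.4 429.1] size [33. 61.] ang 73.6 z 32
yellow px [325.5 166.5] c [ 390.6 -464.3] size [106. 153.] ang 88.7 z 63
yellow px [447. 498.] c [549.5 386.1] size [ 34. 105.] ang -7.7 z 33
green px [435. 372.] c [434.  168.7] size [ 82. 107.] ang -71.5 z 33
purple px [393.  427.5] c [572.2 215.5] size [ 35. 103.] ang 2.6 z 33
go [429.5, 286, 22, 167.5] -> [  0.6   0.3 109.1] roll 0.009 tilt [ 0.002  0.001 -1.   ] dist 109.0
```

View pics/s3.png

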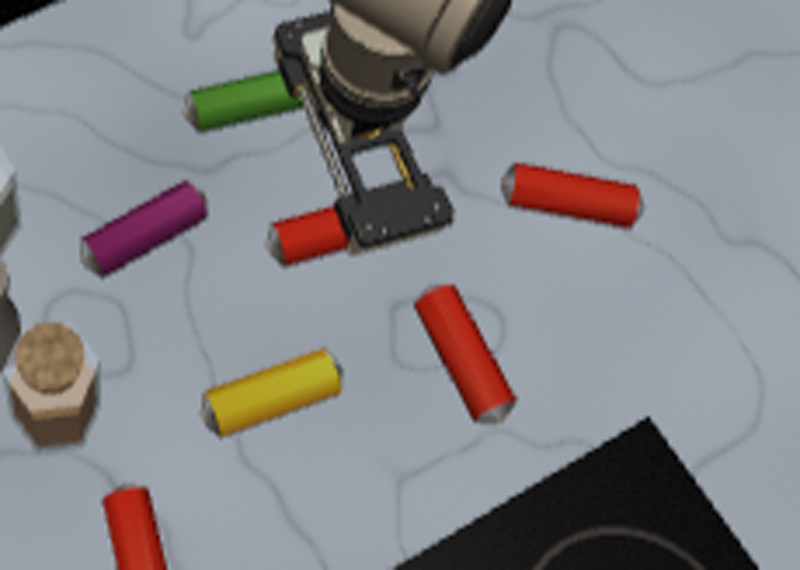

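The gripper is over the chosen red tube, whose end shows at (300,235), and the other tubes haven't moved. I descend and grip.

```bash
python3 -m crank '[[1,0,0,35,0.009],[1,0,0,70,0.009],[1,0,0,95,0.009],[1,0,0,109,0.009],[1,0,0,109,0.009],[-1,0,0,109,0.009],[-1,0,0,109,0.009],[-1,0,0,109,0.009],[-1,0,0,109,0.009],[-1,0,0,109,0.009],[-1,0,0,109,0.009],[-1,0,0,109,0.009]]' 40;  python3 -m crank '[[-1,0,0,0,0],[-1,0,0,-5,0],[-1,0,0,-40,0],[-1,0,0,-80,0],[-1,0,0,-120,0],[-1,0,0,-150,0],[-1,0,0,-150,0],[-1,0,0,-150,0]]'; python3 -c "
from h import *
go(521.5,-89.5,170,179.5)"
```

```text
time: 8.47
tool_pos: [0.429, 0.2856, 0.1799]
tool_rot: [3.141, 0.0, 2.926]
contact_force: [-0.5, -0.5, 0.0]
opening: 0.0496
grip_force: 0.0
time: 9.13
tool_pos: [0.429, 0.2856, 0.3315]
tool_rot: [3.139, 0.003, 2.926]
contact_force: [-0.8, 0.3, -1.6]
opening: 0.0362
grip_force: 40.0
go [521.5, -89.5, 170, 179.5] -> [-170.6 -346.6    2.2] roll -0.207 tilt [ 0.004  0.002 -1.   ] dist 386.0
```

```bash
python3 -m crank '[[-1,-171,-347,2,-0.207],[-1,-171,-347,2,-0.207],[-1,-171,-347,2,-0.207],[-1,-171,-347,2,-0.207],[-1,-171,-347,2,-0.207],[-1,-171,-347,2,-0.207],[-1,-171,-347,2,-0.207],[-1,-171,-347,2,-0.207],[-1,-171,-347,2,-0.207],[-1,-171,-347,2,-0.207],[-1,-171,-347,2,-0.207],[-1,-171,-347,2,-0.207]]'
python3 - <<'E'
from h import *
for n in ("top","scene"):
    im,d=vision.read_camera(n); np.savez(f"pics/{n}4.npz",im=im,d=d)
    W=world(n,d); h=cv2.cvtColor(im,cv2.COLOR_RGB2HSV)
    m=((h[...,0]>172)|(h[...,0]<7))&(h[...,1]>150)&(abs(W[...,0]-.52)<.1)&(abs(W[...,1]+.09)<.06)
    q=W[m]*1000; print(n,m.sum(),np.percentile(q,[1,50,99],axis=0).round(1)); 
go(521.5,-89.5,100,179.5)
im=np.load("pics/scene4.npz")["im"]
cv2.imwrite("pics/s4.png",cv2.resize(im[100:260,130:330,::-1],(750,600),interpolation=cv2.INTER_CUBIC))
E
```

```text
time: 10.13
tool_pos: [0.5212, -0.0907, 0.3257]
tool_rot: [3.14, -0.004, 3.13]
contact_force: [0.4, -0.0, -0.8]
opening: 0.0361
grip_force: 40.0
top 101 [[ 469.  -108.3  161.7]
 [ 481.8  -89.2  177. ]
 [ 494.6  -74.4  183.2]]
scene 127 [[535.4 -98.8 152.4]
 [558.1 -74.1 173.8]
 [572.7 -38.8 223.2]]
go [521.5, -89.5, 100, 179.5] -> [-0.5 -0.6 67.5] roll 0.0 tilt [-0.003  0.001 -1.   ] dist 67.0
```

View pics/s4.png

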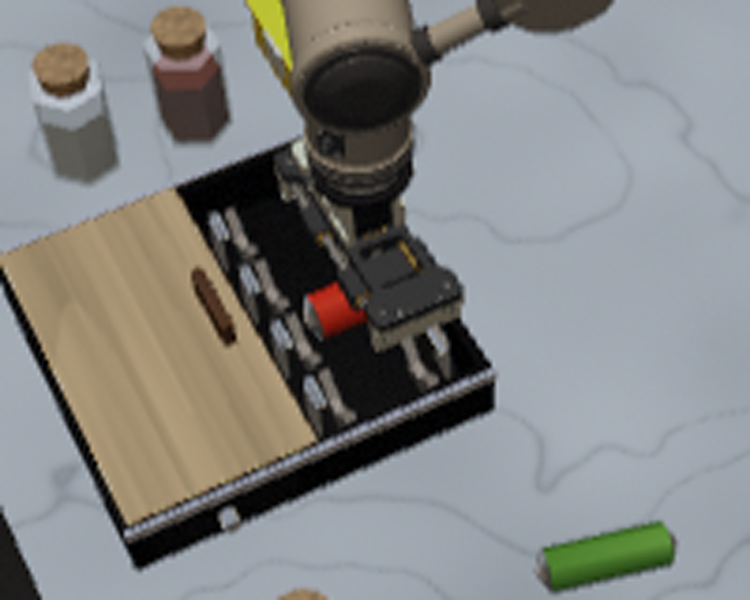

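The red tube is held level at mid-length above slot3, at (335,308) in the crop. Depth puts its centre about 3 mm below the grasp point, as expected. I lower it.

```bash
python3 -m crank '[[-1,-0.5,-0.7,30,0],[-1,-0.5,-0.7,60,0],[-1,-0.5,-0.7,80,0],[-1,-0.5,-0.7,87,0],[-1,-0.5,-0.7,87,0],[-1,-0.5,-0.7,87,0]]' 50; python3 -m crank '[[-1,0,0,4,0],[-1,0,0,8,0],[-1,0,0,12,0],[-1,0,0,12,0]]';python3 -m crank '[[-1,0,0,3,0],[-1,0,0,6,0],[-1,0,0,9,0],[-1,0,0,9,0]]'
```

```text
time: 10.73
tool_pos: [0.5224, -0.0899, 0.2412]
tool_rot: [3.142, 0.0, 3.134]
contact_force: [-0.0, -0.4, -1.2]
opening: 0.036
grip_force: 50.0
time: 11.07
tool_pos: [0.5221, -0.0907, 0.2288]
tool_rot: [-3.141, 0.0, 3.133]
contact_force: [-1.8, -0.4, 1.1]
opening: 0.0359
grip_force: 50.0
time: 11.4
tool_pos: [0.5219, -0.0908, 0.2192]
tool_rot: [3.141, -0.001, 3.133]
contact_force: [-0.6, -1.7, -2.7]
opening: 0.0361
grip_force: 50.0
```

```bash
python3 -m crank '[[-1,0,0,3,0],[-1,0,0,6,0],[-1,0,0,9,0],[-1,0,0,12,0],[-1,0,0,15,0],[-1,0,0,15,0]]'; python3 -m crank '[[-1,0,0,1.5,0],[-1,0,0,1.5,0],[-1,0,0,1.5,0]]'
```

```text
time: 11.9
tool_pos: [0.5222, -0.0895, 0.2059]
tool_rot: [3.14, 0.0, 3.133]
contact_force: [-4.3, 8.3, 13.0]
opening: 0.0359
grip_force: 50.0
time: 12.15
tool_pos: [0.5222, -0.0893, 0.2051]
tool_rot: [3.14, 0.001, 3.133]
contact_force: [-6.3, 10.1, 19.6]
opening: 0.0353
grip_force: 50.0
```

```bash
python3 -m crank '[[0,0,0,0,0],[0,0,0,0,0],[0,0,0,0,0],[0,0,0,-30,0],[0,0,0,-70,0],[0,0,0,-110,0],[0,0,0,-150,0],[0,0,0,-170,0],[1,0,40,-180,0],[1,0,80,-180,0],[1,0,120,-180,0],[1,0,160,-180,0]]'; python3 -m crank '[[1,0,42,0,0],[1,0,84,0,0],[1,0,125,0,0],[1,0,125,0,0]]';python3 - <<'E'
from h import *
for n in ("top","scene"):
    im,d=vision.read_camera(n); np.savez(f"pics/{n}5.npz",im=im,d=d)
    tubes(im,d,n)
W=world("top",np.load("pics/top5.npz")["d"])
go(430,145,120,168);go(430,145,22,168)
im=np.load("pics/scene5.npz")["im"]
cv2.imwrite("pics/s5.png",cv2.resize(im[100:260,130:330,::-1],(750,600),interpolation=cv2.INTER_CUBIC))
E
```

```text
time: 13.15
tool_pos: [0.5235, 0.0705, 0.3833]
tool_rot: [3.142, 0.001, 3.131]
contact_force: [1.0, -0.4, 0.4]
opening: 0.0681
grip_force: 0.0
time: 13.48
tool_pos: [0.524, 0.2003, 0.3828]
tool_rot: [3.139, 0.0, 3.138]
contact_force: [-1.6, -0.9, -0.6]
opening: 0.0907
grip_force: 0.0
red px [172.5 192. ] c [706.1 448.3] size [ 32. 104.] ang 74.8 z 34
red px [409.5 270. ] c [523.2 -90.2] size [ 33. 104.] ang -0.2 z 59
red px [175.5 327. ] c [397.  432.5] size [ 32. 101.] ang 83.4 z 34
red px [202.5 406.5] c [226.4 363.2] size [31. 86.] ang -38.9 z 35
yellow px [580.5 330. ] c [ 388.9 -469.3] size [102. 144.] ang 89.0 z 65
green px [304.5 312. ] c [430.4 145.6] size [ 31. 101.] ang -13.7 z 35
red px [346.5 298.5] c [522.4 -84.1] size [ 34. 104.] ang -3.6 z 56
red px [577.5 414. ] c [235.4 361.7] size [ 35. 103.] ang -41.3 z 33
red px [529.5 480. ] c [397.6 430.9] size [ 35. 105.] ang 83.7 z 33
red px [387. 558.] c [700.4 428.5] size [32. 62.] ang 73.8 z 32
yellow px [325.5 166.5] c [ 390.5 -464.7] size [105. 151.] ang 89.6 z 63
yellow px [447. 498.] c [549.8 386.4] size [ 34. 105.] ang -9.1 z 33
purple px [393.  427.5] c [572.6 214.5] size [ 34. 103.] ang 2.4 z 33
go [430, 145, 120, 168] -> [ 94.2 -51.2 103.7] roll 0.204 tilt [-0. -0. -1.] dist 149.0
go [430, 145, 22, 168] -> [ 94.2 -51.2 201.7] roll 0.204 tilt [-0. -0. -1.] dist 228.0
```

View pics/s5.png

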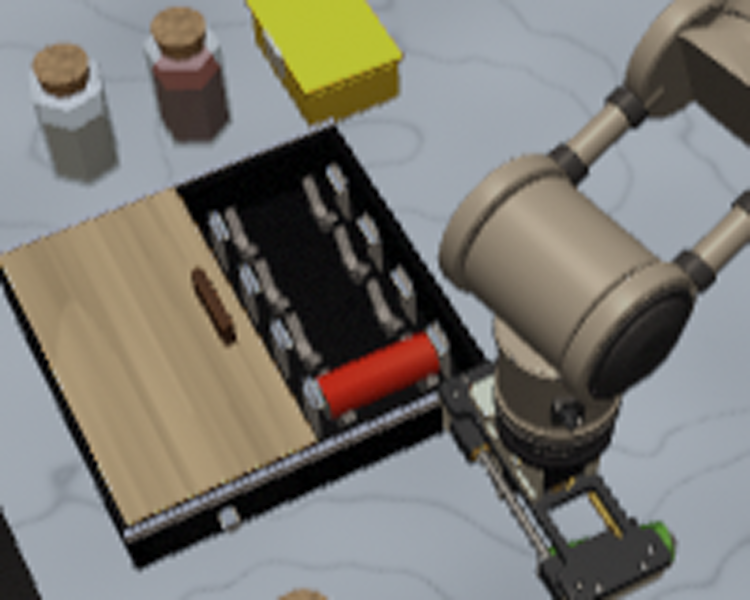

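Red is home: its top reads 59 mm where 60 is expected. It lies in slot3 at (380,375). Next is green.

```bash
python3 -m crank '[[1,94,-51,30,0.21],[1,94,-51,60,0.21],[1,94,-51,100,0.21],[1,94,-51,130,0.21],[1,94,-51,160,0.21],[1,94,-51,160,0.21],[1,94,-51,160,0.21]]'; python3 -c "
from h import *
go(430.3,145.5,21.5,167)"
```

```text
time: 14.17
tool_pos: [0.4299, 0.1429, 0.2218]
tool_rot: [-3.14, -0.005, 2.921]
contact_force: [-0.3, -0.4, 0.4]
opening: 0.092
grip_force: 0.0
go [430.3, 145.5, 21.5, 167] -> [ 0.   2.7 41.3] roll 0.006 tilt [-0.005 -0.001 -1.   ] dist 41.0
```

```bash
python3 -m crank '[[1,0,1.5,25,0],[1,0,1.5,40,0],[1,0,1.5,41,0],[-1,0,1.5,41,0],[-1,0,1.5,41,0],[-1,0,1.5,41,0],[-1,0,1.5,41,0],[-1,0,1.5,41,0],[-1,0,1.5,41,0],[-1,0,1.5,41,0],[-1,0,1.5,41,0],[-1,0,1.5,41,0]]' 50;  python3 -m crank '[[-1,0,0,0,0],[-1,0,0,0,0],[-1,0,0,-3,0],[-1,0,0,-30,0],[-1,0,0,-70,0],[-1,0,0,-110,0],[-1,0,0,-150,0],[-1,0,0,-150,0],[-1,0,0,-150,0]]'; python3 -c "
from h import *
go(522,-157.5,167,179.5)"
```

```text
time: 15.17
tool_pos: [0.4306, 0.1456, 0.1822]
tool_rot: [3.141, 0.0, 2.923]
contact_force: [0.5, 0.5, 0.8]
opening: 0.0365
grip_force: 0.2
time: 15.92
tool_pos: [0.4308, 0.1456, 0.3342]
tool_rot: [3.14, 0.005, 2.923]
contact_force: [-0.4, 0.2, -1.9]
opening: 0.0354
grip_force: 49.9
go [522, -157.5, 167, 179.5] -> [-154.8 -276.1    8.4] roll -0.21 tilt [ 0.005  0.001 -1.   ] dist 317.0
```

```bash
python3 -m crank '[[-1,-155,-276,8,-0.21],[-1,-155,-276,8,-0.21],[-1,-155,-276,8,-0.21],[-1,-155,-276,8,-0.21],[-1,-155,-276,8,-0.21],[-1,-155,-276,8,-0.21],[-1,-155,-276,8,-0.21],[-1,-155,-276,8,-0.21],[-1,-155,-276,8,-0.21],[-1,-155,-276,8,-0.21],[-1,-155,-276,8,-0.21]]'
python3 - <<'E'
from h import *
im,d=vision.read_camera("top"); tubes(im,d)
W=world("top",d); h=cv2.cvtColor(im,cv2.COLOR_RGB2HSV)
m=(h[...,0]>45)&(h[...,0]<75)&(h[...,1]>130)&(abs(W[...,0]-.52)<.1)&(abs(W[...,1]+.157)<.06)
print(np.percentile(W[m]*1000,[1,50,99],axis=0).round(1))
go(522,-157.5,82,179.5)
E
```

```text
time: 16.83
tool_pos: [0.5213, -0.157, 0.3223]
tool_rot: [3.139, -0.004, 3.132]
contact_force: [0.5, 1.0, -0.8]
opening: 0.0359
grip_force: 49.9
red px [172.5 192. ] c [705.7 447.2] size [ 33. 105.] ang 74.5 z 35
red px [177. 327.] c [396.9 429. ] size [ 32. 108.] ang 83.5 z 34
red px [207.  400.5] c [234.  357.3] size [ 33. 104.] ang -39.6 z 35
yellow px [199.5 258. ] c [551.6 381.2] size [ 32. 104.] ang -8.2 z 34
yellow px [580.5 330. ] c [ 388.5 -469.3] size [101. 146.] ang 87.9 z 65
purple px [276. 249.] c [572.6 208.6] size [ 31. 103.] ang 0.9 z 35
[[ 469.  -172.7  155.7]
 [ 482.  -153.   173.8]
 [ 494.  -139.6  179.3]]
go [522, -157.5, 82, 179.5] -> [-0.8 -1.2 81.8] roll 0.001 tilt [-0.003  0.002 -1.   ] dist 82.0
```

```bash
python3 -m crank '[[-1,-0.5,-0.5,30,0],[-1,-0.5,-0.5,60,0],[-1,-0.5,-0.5,78,0],[-1,-0.5,-0.5,82,0],[-1,-0.5,-0.5,82,0],[-1,-0.5,-0.5,82,0]]'; python3 -m crank '[[-1,0,0,4,0],[-1,0,0,8,0],[-1,0,0,12,0],[-1,0,0,15,0],[-1,0,0,18,0],[-1,0,0,21,0],[-1,0,0,21,0]]';python3 -m crank '[[-1,0,0,3,0],[-1,0,0,6,0],[-1,0,0,9,0],[-1,0,0,11,0],[-1,0,0,13,0],[-1,0,0,13,0]]'
```

```text
time: 17.38
tool_pos: [0.5228, -0.1573, 0.243]
tool_rot: [-3.141, 0.001, 3.134]
contact_force: [0.1, -0.5, -1.1]
opening: 0.0354
grip_force: 49.9
time: 17.97
tool_pos: [0.5222, -0.1581, 0.2209]
tool_rot: [3.142, -0.001, 3.133]
contact_force: [-1.1, -0.4, -2.4]
opening: 0.0355
grip_force: 49.9
time: 18.47
tool_pos: [0.5224, -0.1578, 0.2076]
tool_rot: [3.141, -0.001, 3.133]
contact_force: [-0.2, 1.3, -3.0]
opening: 0.036
grip_force: 49.9
```

```bash
python3 -m crank '[[-1,0,0,1,0],[-1,0,0,2,0],[-1,0,0,3,0],[-1,0,0,3,0],[-1,0,0,3,0]]'
```

```text
time: 18.88
tool_pos: [0.5224, -0.1574, 0.2067]
tool_rot: [3.141, 0.0, 3.133]
contact_force: [-5.6, 4.9, 12.1]
opening: 0.0357
grip_force: 49.9
```

```bash
python3 -m crank '[[0,0,0,0,0],[0,0,0,0,0],[0,0,0,0,0],[0,0,0,-30,0],[0,0,0,-70,0],[0,0,0,-110,0],[0,0,0,-150,0],[0,0,0,-170,0],[1,0,40,-180,0],[1,0,80,-180,0],[1,0,120,-180,0],[1,0,160,-180,0]]'; python3 -m crank '[[1,0,42,0,0],[1,0,84,0,0],[1,0,125,0,0],[1,0,125,0,0]]';python3 - <<'E'
from h import *
im,d=vision.read_camera("top"); tubes(im,d)
im,d=vision.read_camera("scene"); tubes(im,d,"scene")
go(572.6,208.6,60,180.9)
E
```

```text
time: 19.88
tool_pos: [0.5237, 0.0033, 0.3855]
tool_rot: [-3.142, 0.001, 3.131]
contact_force: [1.4, 0.5, -0.1]
opening: 0.0683
grip_force: 0.0
time: 20.22
tool_pos: [0.5243, 0.1331, 0.3852]
tool_rot: [3.139, 0.0, 3.139]
contact_force: [0.2, -0.7, -1.0]
opening: 0.091
grip_force: 0.0
red px [172.5 192. ] c [705.8 447. ] size [ 33. 109.] ang 74.5 z 35
red px [409.5 270. ] c [523.4 -90.2] size [ 34. 105.] ang -0.5 z 59
red px [177. 327.] c [397.  429.5] size [ 32. 107.] ang 83.2 z 34
red px [207.  400.5] c [234.5 357.8] size [ 33. 106.] ang -40.5 z 35
yellow px [199.5 259.5] c [551.4 380.9] size [ 33. 104.] ang -7.8 z 34
yellow px [580.5 330. ] c [ 388.7 -468.9] size [101. 146.] ang 87.6 z 65
green px [439.5 268.5] c [ 521.5 -158.5] size [ 30. 101.] ang -0.7 z 59
red px [340.5 301.5] c [537.2 -84.8] size [35. 76.] ang 4.7 z 56
red px [577.5 414. ] c [235.6 362.3] size [ 34. 104.] ang -40.8 z 33
red px [529.5 480. ] c [397.3 429.9] size [ 35. 105.] ang 84.4 z 33
red px [387. 558.] c [700.1 428.5] size [33. 60.] ang 73.6 z 32
yellow px [325.5 166.5] c [ 390.5 -465.6] size [105. 152.] ang 89.0 z 62
yellow px [447. 498.] c [549.8 387.9] size [ 34. 106.] ang -10.0 z 33
green px [331.5 276. ] c [ 521.5 -151.6] size [ 37. 103.] ang -3.7 z 57
purple px [393.  427.5] c [572.2 214.6] size [ 34. 104.] ang 3.2 z 33
go [572.6, 208.6, 60, 180.9] -> [-47.4  80.5 165.9] roll -0.021 tilt [-0. -0. -1.] dist 190.0
```

```bash
python3 -m crank '[[1,-47,40,0,-0.02],[1,-47,80,0,-0.02],[1,-47,80.5,40,-0.02],[1,-47,80.5,80,-0.02],[1,-47,80.5,110,-0.02],[1,-47,80.5,110,-0.02],[1,-47,80.5,110,-0.02]]'; python3 -c "
from h import *
print(ray('top',308/1.5,190/1.5,.134),ray('top',262/1.5,170/1.5,.16))
go(572.6,208.6,22,180.9)"
```

```text
time: 20.9
tool_pos: [0.573, 0.2054, 0.2742]
tool_rot: [-3.141, -0.003, -3.132]
contact_force: [1.2, 0.0, -0.5]
opening: 0.0918
grip_force: 0.0
[0.68462491 0.1282355  0.134     ] [0.72110101 0.22158178 0.16      ]
go [572.6, 208.6, 22, 180.9] -> [ 0.1  3.3 93.2] roll -0.006 tilt [-0.003 -0.001 -1.   ] dist 93.0
```

```bash
python3 -m crank '[[1,0,1.5,35,0],[1,0,1.5,70,0],[1,0,1.5,90,0],[1,0,1.5,94,0],[-1,0,1.5,94,0],[-1,0,1.5,94,0],[-1,0,1.5,94,0],[-1,0,1.5,94,0],[-1,0,1.5,94,0],[-1,0,1.5,94,0],[-1,0,1.5,94,0],[-1,0,1.5,94,0]]' 50;  python3 -m crank '[[-1,0,0,0,0],[-1,0,0,0,0],[-1,0,0,0,0],[-1,0,0,-3,0],[-1,0,0,-30,0],[-1,0,0,-70,0],[-1,0,0,-110,0],[-1,0,0,-150,0],[-1,0,0,-150,0],[-1,0,0,-150,0]]'; python3 -c "
from h import *
go(522,-226,165,179.5)"
```

```text
time: 21.9
tool_pos: [0.5727, 0.2086, 0.1814]
tool_rot: [3.141, 0.0, -3.13]
contact_force: [-0.1, 0.3, -0.3]
opening: 0.0431
grip_force: 0.0
time: 22.73
tool_pos: [0.5729, 0.2086, 0.3338]
tool_rot: [3.141, 0.005, -3.13]
contact_force: [-1.1, -0.3, -2.6]
opening: 0.036
grip_force: 49.8
go [522, -226, 165, 179.5] -> [  55.8 -434.     9.1] roll 0.02 tilt [ 0.005  0.001 -1.   ] dist 438.0
```

```bash
python3 -m crank '[[-1,56,-434,9,0.02],[-1,56,-434,9,0.02],[-1,56,-434,9,0.02],[-1,56,-434,9,0.02],[-1,56,-434,9,0.02],[-1,56,-434,9,0.02],[-1,56,-434,9,0.02],[-1,56,-434,9,0.02],[-1,56,-434,9,0.02],[-1,56,-434,9,0.02],[-1,56,-434,9,0.02],[-1,56,-434,9,0.02]]';python3 -m crank '[[-1,0,0,0,0],[-1,0,0,0,0]]'
python3 - <<'E'
from h import *
im,d=vision.read_camera("top"); tubes(im,d)
W=world("top",d); h=cv2.cvtColor(im,cv2.COLOR_RGB2HSV)
m=(h[...,0]>140)&(h[...,0]<170)&(h[...,1]>130)&(abs(W[...,0]-.52)<.1)&(abs(W[...,1]+.226)<.06)
print(np.percentile(W[m]*1000,[1,50,99],axis=0).round(1))
go(522,-226,82,179.5)
E
```

```text
time: 23.73
tool_pos: [0.5201, -0.2304, 0.3198]
tool_rot: [3.141, -0.004, 3.128]
contact_force: [-0.5, -0.0, -2.7]
opening: 0.0357
grip_force: 49.8
time: 23.9
tool_pos: [0.5212, -0.2253, 0.3207]
tool_rot: [3.139, -0.003, 3.133]
contact_force: [0.5, 0.3, -1.5]
opening: 0.0356
grip_force: 49.8
red px [172.5 192. ] c [706.1 447.7] size [ 32. 104.] ang 73.7 z 35
red px [409.5 270. ] c [523.3 -90.3] size [ 34. 105.] ang -0.5 z 59
red px [177. 327.] c [396.8 428.4] size [ 32. 106.] ang 83.5 z 34
red px [207.  400.5] c [234.2 357.3] size [ 31. 105.] ang -39.7 z 35
yellow px [201. 258.] c [551.7 380.2] size [ 31. 104.] ang -7.8 z 35
yellow px [580.5 330. ] c [ 389.  -468.7] size [102. 145.] ang 89.2 z 65
[[ 471.7 -241.1  136.3]
 [ 481.6 -223.8  173.7]
 [ 519.2 -200.   192.5]]
go [522, -226, 82, 179.5] -> [-0.7 -1.3 80.1] roll 0.001 tilt [-0.002  0.002 -1.   ] dist 80.0
```

```bash
python3 -m crank '[[-1,-0.5,-0.5,30,0],[-1,-0.5,-0.5,60,0],[-1,-0.5,-0.5,76,0],[-1,-0.5,-0.5,80,0],[-1,-0.5,-0.5,80,0],[-1,-0.5,-0.5,80,0]]'; python3 -m crank '[[-1,0,0,4,0],[-1,0,0,8,0],[-1,0,0,12,0],[-1,0,0,15,0],[-1,0,0,18,0],[-1,0,0,21,0],[-1,0,0,21,0]]';python3 -m crank '[[-1,0,0,3,0],[-1,0,0,6,0],[-1,0,0,9,0],[-1,0,0,11,0],[-1,0,0,13,0],[-1,0,0,14,0],[-1,0,0,14,0]]'
```

```text
time: 24.45
tool_pos: [0.5226, -0.2259, 0.243]
tool_rot: [-3.141, 0.001, 3.134]
contact_force: [0.1, -0.2, -0.6]
opening: 0.0358
grip_force: 49.8
time: 25.03
tool_pos: [0.5218, -0.2266, 0.2209]
tool_rot: [3.142, -0.001, 3.133]
contact_force: [-1.3, -1.1, -1.4]
opening: 0.0357
grip_force: 49.8
time: 25.62
tool_pos: [0.5219, -0.2263, 0.2069]
tool_rot: [3.141, -0.001, 3.133]
contact_force: [-1.5, 1.9, -1.8]
opening: 0.0356
grip_force: 49.8
```

```bash
python3 -m crank '[[-1,0,0,1,0],[-1,0,0,2,0],[-1,0,0,2.5,0],[-1,0,0,2.5,0],[-1,0,0,2.5,0]]';python3 -m crank '[[0,0,0,0,0],[0,0,0,0,0],[0,0,0,0,0],[0,0,0,-30,0],[0,0,0,-70,0],[0,0,0,-110,0],[0,0,0,-150,0],[0,0,0,-170,0],[1,0,40,-180,0],[1,0,80,-180,0],[1,0,120,-180,0],[1,0,160,-180,0]]'; python3 -m crank '[[1,0,42,0,0],[1,0,84,0,0],[1,0,125,0,0],[1,0,165,0,0],[1,0,205,0,0],[1,0,245,0,0],[1,0,285,0,0],[1,0,285,0,0],[1,0,285,0,0]]';python3 - <<'E'
from h import *
im,d=vision.read_camera("top"); tubes(im,d)
go(551.5,380.7,120,171.5)
E
```

```text
time: 26.03
tool_pos: [0.522, -0.226, 0.2064]
tool_rot: [3.141, 0.0, 3.133]
contact_force: [-5.1, 6.1, 12.7]
opening: 0.0355
grip_force: 49.8
time: 27.03
tool_pos: [0.5232, -0.0653, 0.385]
tool_rot: [-3.141, 0.002, 3.132]
contact_force: [1.7, 0.3, 0.1]
opening: 0.0683
grip_force: 0.0
time: 27.78
tool_pos: [0.5257, 0.2204, 0.3843]
tool_rot: [-3.142, 0.0, 3.137]
contact_force: [-0.0, 0.5, 0.3]
opening: 0.0917
grip_force: 0.0
red px [172.5 192. ] c [705.2 446.6] size [ 32. 106.] ang 74.7 z 34
red px [409.5 270. ] c [523.3 -90.3] size [ 34. 104.] ang -0.4 z 59
red px [169.5 327. ] c [398.6 446.3] size [32. 74.] ang 82.7 z 34
yellow px [580.5 330. ] c [ 388.7 -469.7] size [101. 145.] ang 88.1 z 65
green px [439.5 270. ] c [ 522.9 -158.6] size [30. 98.] ang -0.8 z 59
purple px [469.5 268.5] c [ 521.2 -225.3] size [ 31. 101.] ang -1.0 z 59
go [551.5, 380.7, 120, 171.5] -> [-24.5 162.  105.3] roll 0.141 tilt [ 0.    -0.001 -1.   ] dist 195.0
```

```bash
python3 -m crank '[[1,-24.5,40,0,0.141],[1,-24.5,80,0,0.141],[1,-24.5,120,30,0.141],[1,-24.5,162,60,0.141],[1,-24.5,162,90,0.141],[1,-24.5,162,110,0.141],[1,-24.5,162,110,0.141],[1,-24.5,162,110,0.141]]'; python3 -c "
from h import *
im,d=vision.read_camera('scene'); tubes(im,d,'scene')
im,d=vision.read_camera('top'); tubes(im,d)
go(551.5,380.7,22,171.5)"
```

```text
time: 28.5
tool_pos: [0.5525, 0.3786, 0.2738]
tool_rot: [-3.139, -0.002, 2.99]
contact_force: [-0.2, -0.3, 0.6]
opening: 0.0917
grip_force: 0.0
red px [346.5 298.5] c [522.2 -85.1] size [ 35. 106.] ang -0.4 z 57
red px [577.5 414. ] c [235.2 362.9] size [ 35. 104.] ang -39.6 z 33
red px [529.5 480. ] c [397.6 430.2] size [ 35. 105.] ang 83.6 z 33
red px [387. 558.] c [699.7 428.9] size [34. 62.] ang 74.6 z 33
yellow px [325.5 166.5] c [ 390.2 -467.1] size [107. 151.] ang 89.4 z 63
yellow px [432. 504.] c [583.6 399.2] size [44. 70.] ang 78.7 z 33
green px [331.5 276. ] c [ 520.7 -151.5] size [ 38. 104.] ang -3.2 z 57
purple px [319.5 255. ] c [ 521.9 -217.8] size [ 36. 102.] ang 3.5 z 57
red px [174.  190.5] c [706.6 448.4] size [ 34. 106.] ang 71.3 z 34
red px [409.5 270. ] c [523.2 -90.2] size [ 34. 104.] ang -0.5 z 59
yellow px [580.5 330. ] c [ 389. -469.] size [102. 144.] ang 89.6 z 65
green px [439.5 270. ] c [ 521.5 -158.4] size [ 31. 101.] ang -0.7 z 59
purple px [469.5 270. ] c [ 520.9 -225.4] size [ 31. 101.] ang -1.0 z 59
go [551.5, 380.7, 22, 171.5] -> [ 2.2  1.3 96.2] roll -0.004 tilt [ 0.003  0.001 -1.   ] dist 96.0
```

```bash
python3 -c "
from h import *
im,d=vision.read_camera('scene')
cv2.imwrite('pics/s7.png',cv2.resize(im[220:384,220:450,::-1],(800,570),interpolation=cv2.INTER_CUBIC))"
```

```text
(no output)
```

View pics/s7.png

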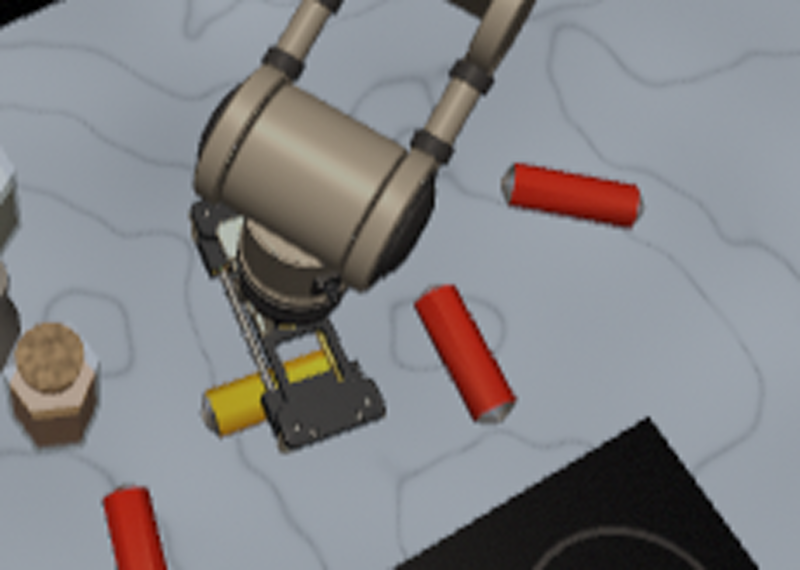

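Yellow's end is still at (210,410), as in the earlier picture, so it hasn't moved. The gripper sits over its middle, so I grasp it.

```bash
python3 -m crank '[[1,1,0.5,35,0],[1,1,0.5,70,0],[1,1,0.5,90,0],[1,1,0.5,96,0],[-1,1,0.5,96,0],[-1,1,0.5,96,0],[-1,1,0.5,96,0],[-1,1,0.5,96,0],[-1,1,0.5,96,0],[-1,1,0.5,96,0],[-1,1,0.5,96,0],[-1,1,0.5,96,0]]' 50;  python3 -m crank '[[-1,0,0,0,0],[-1,0,0,0,0],[-1,0,0,0,0],[-1,0,0,-3,0],[-1,0,0,-30,0],[-1,0,0,-70,0],[-1,0,0,-110,0],[-1,0,0,-150,0],[-1,0,0,-150,0],[-1,0,0,-150,0]]'; python3 -c "
from h import *
go(522,-100,165,179.5);go(522,-294,165,179.5)"
```

```text
time: 29.65
tool_pos: [0.5509, 0.3809, 0.1788]
tool_rot: [3.141, 0.0, 2.992]
contact_force: [0.5, -0.3, -0.1]
opening: 0.0432
grip_force: 0.0
time: 30.48
tool_pos: [0.5512, 0.381, 0.332]
tool_rot: [3.138, 0.005, 2.992]
contact_force: [0.3, 0.9, -2.0]
opening: 0.0354
grip_force: 50.0
go [522, -100, 165, 179.5] -> [ -42.9 -480.     6.5] roll -0.141 tilt [ 0.005  0.003 -1.   ] dist 482.0
go [522, -294, 165, 179.5] -> [ -71.8 -671.8    5.9] roll -0.141 tilt [ 0.005  0.003 -1.   ] dist 676.0
```

```bash
python3 -m crank '[[-1,-43,-480,6,-0.141],[-1,-43,-480,6,-0.141],[-1,-43,-480,6,-0.141],[-1,-43,-480,6,-0.141],[-1,-43,-480,6,-0.141],[-1,-43,-480,6,-0.141],[-1,-43,-480,6,-0.141],[-1,-43,-480,6,-0.141],[-1,-43,-480,6,-0.141],[-1,-43,-480,6,-0.141],[-1,-43,-480,6,-0.141],[-1,-43,-480,6,-0.141]]'; python3 -c "
from h import *
go(521.5,-293.5,165,179.5)"
```

```text
time: 31.48
tool_pos: [0.5207, -0.1038, 0.3208]
tool_rot: [3.141, -0.004, 3.131]
contact_force: [0.3, -0.2, -1.2]
opening: 0.0353
grip_force: 50.0
go [521.5, -293.5, 165, 179.5] -> [  -2.9 -189.7   -3.2] roll -0.002 tilt [-0.004  0.    -1.   ] dist 190.0
```

```bash
python3 -m crank '[[-1,-2,-40,0,0],[-1,-2,-80,0,0],[-1,-2,-120,0,0],[-1,-2,-160,0,0],[-1,-2,-192,0,0],[-1,-2,-192,0,0],[-1,-2,-192,0,0],[-1,-2,-192,0,0]]'
python3 - <<'E'
from h import *
im,d=vision.read_camera("top")
W=world("top",d); h=cv2.cvtColor(im,cv2.COLOR_RGB2HSV)
m=(h[...,0]>20)&(h[...,0]<33)&(h[...,1]>130)&(abs(W[...,0]-.52)<.1)&(abs(W[...,1]+.293)<.06)
print(np.percentile(W[m]*1000,[1,50,99],axis=0).round(1))
go(522,-293.8,82,179.5)
E
```

```text
time: 32.15
tool_pos: [0.5217, -0.2916, 0.3209]
tool_rot: [3.139, -0.003, 3.132]
contact_force: [-0.6, -0.2, -1.0]
opening: 0.0353
grip_force: 50.0
[[ 473.1 -340.9   25.3]
 [ 486.9 -293.6  177.4]
 [ 598.9 -268.4  234.1]]
go [522, -293.8, 82, 179.5] -> [-0.2 -2.9 80.4] roll 0.001 tilt [-0.002  0.002 -1.   ] dist 80.0
```

```bash
python3 -m crank '[[-1,0,-1.5,30,0],[-1,0,-1.5,60,0],[-1,0,-1.5,76,0],[-1,0,-1.5,80,0],[-1,0,-1.5,80,0],[-1,0,-1.5,80,0]]'; python3 -m crank '[[-1,0,0,4,0],[-1,0,0,8,0],[-1,0,0,12,0],[-1,0,0,15,0],[-1,0,0,18,0],[-1,0,0,21,0],[-1,0,0,21,0]]';python3 -m crank '[[-1,0,0,3,0],[-1,0,0,6,0],[-1,0,0,9,0],[-1,0,0,11,0],[-1,0,0,13,0],[-1,0,0,15,0],[-1,0,0,15,0]]'
```

```text
time: 32.7
tool_pos: [0.5227, -0.293, 0.2436]
tool_rot: [-3.141, 0.001, 3.134]
contact_force: [-0.2, -0.6, -0.8]
opening: 0.0352
grip_force: 50.0
time: 33.28
tool_pos: [0.5222, -0.2941, 0.222]
tool_rot: [-3.141, 0.001, 3.133]
contact_force: [-2.3, -1.5, 2.0]
opening: 0.0354
grip_force: 50.0
time: 33.87
tool_pos: [0.5219, -0.2934, 0.2056]
tool_rot: [3.14, -0.002, 3.133]
contact_force: [-1.3, -0.7, -6.3]
opening: 0.0353
grip_force: 50.0
```

```bash
python3 -m crank '[[-1,0,0,1,0],[-1,0,0,2,0],[-1,0,0,3,0],[-1,0,0,3.5,0],[-1,0,0,3.5,0],[-1,0,0,3.5,0]]'
```

```text
time: 34.37
tool_pos: [0.5221, -0.2936, 0.2035]
tool_rot: [3.142, 0.0, 3.133]
contact_force: [-2.5, 2.0, 2.5]
opening: 0.0355
grip_force: 50.0
```

```bash
python3 -m crank '[[-1,0,0,1.5,0],[-1,0,0,1.5,0],[0,0,0,1,0],[0,0,0,0,0],[0,0,0,0,0],[0,0,0,-30,0],[0,0,0,-70,0],[0,0,0,-110,0],[0,0,0,-150,0],[0,0,0,-180,0],[0,0,0,-180,0]]'; python3 -m crank '[[0,0,40,0,0.12],[0,0,80,0,0.24],[0,0,120,0,0.36],[0,0,160,0,0.48],[0,0,200,0,0.6],[0,0,240,0,0.72],[0,0,280,0,0.84],[0,0,320,0,0.96],[0,0,350,0,1.08],[0,0,350,0,1.2],[0,0,350,0,1.32],[0,0,350,0,1.44]]'
python3 - <<'E'
from h import *
im,d=vision.read_camera("top"); tubes(im,d)
im,d=vision.read_camera("scene"); tubes(im,d,"scene")
cv2.imwrite("pics/s8.png",cv2.resize(im[100:260,130:330,::-1],(750,600),interpolation=cv2.INTER_CUBIC))
go(627,-192.5,200,89.4)
E
```

```text
time: 35.28
tool_pos: [0.5231, -0.2943, 0.3908]
tool_rot: [-3.133, 0.011, 3.133]
contact_force: [1.3, 0.1, 0.0]
opening: 0.0456
grip_force: 0.0
time: 36.28
tool_pos: [0.5252, 0.0575, 0.3827]
tool_rot: [3.141, -0.0, 1.709]
contact_force: [-0.3, -0.4, 0.3]
opening: 0.046
grip_force: 0.0
red px [172.5 192. ] c [705.8 448. ] size [ 33. 106.] ang 73.8 z 35
red px [409.5 270. ] c [523.3 -90.3] size [ 34. 104.] ang -0.4 z 59
red px [177. 327.] c [397.1 428.3] size [ 32. 104.] ang 84.4 z 34
red px [207. 402.] c [234.6 357.5] size [ 33. 105.] ang -40.3 z 35
yellow px [501. 270.] c [ 521.  -292.4] size [ 31. 101.] ang -1.3 z 59
yellow px [580.5 330. ] c [ 389.  -469.3] size [102. 144.] ang 89.4 z 65
green px [439.5 270. ] c [ 521.2 -158.5] size [ 31. 100.] ang -0.6 z 59
purple px [469.5 270. ] c [ 521.3 -225.3] size [ 31. 101.] ang -0.8 z 59
red px [577.5 414. ] c [234.8 361.9] size [ 35. 105.] ang -39.2 z 33
red px [529.5 480. ] c [396.5 429.9] size [ 33. 104.] ang 80.9 z 33
red px [387. 558.] c [700.8 429. ] size [33. 60.] ang 71.6 z 33
yellow px [319.5 163.5] c [ 390.5 -465.3] size [104. 152.] ang 89.3 z 63
yellow px [306.  232.5] c [ 521.  -286.9] size [ 36. 105.] ang -1.3 z 57
green px [331.5 274.5] c [ 521.3 -152.5] size [ 36. 104.] ang -1.3 z 56
purple px [319.5 255. ] c [ 521.2 -218.7] size [ 35. 103.] ang 0.4 z 57
go [627, -192.5, 200, 89.4] -> [-261.1   65.4   23.7] roll 0.153 tilt [ 0.  0. -1.] dist 270.0
```

View pics/s8.png

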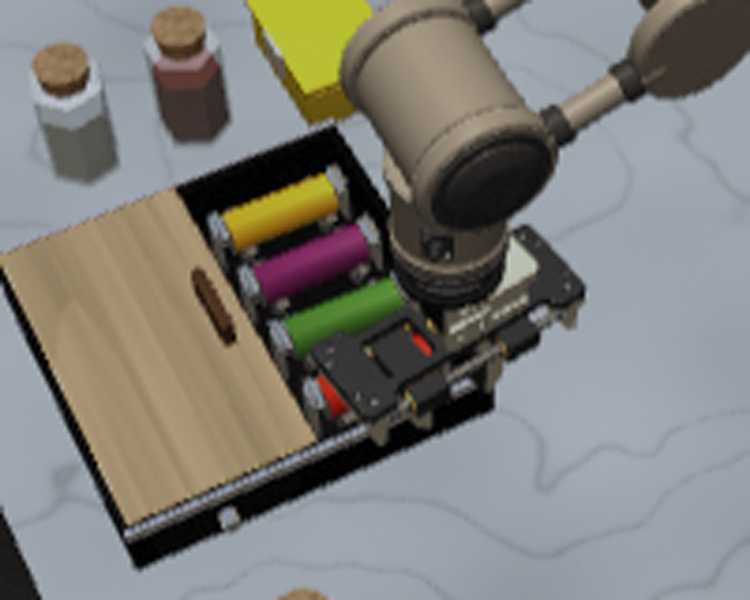

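All four tubes are home, with their tops at 59 mm. Now to shut the cover.

```bash
python3 -m crank '[[0,-261,65,24,0.15],[0,-261,65,24,0.15],[0,-261,65,24,0.15],[0,-261,65,24,0.15],[0,-261,65,24,0.15],[0,-261,65,24,0.15],[0,-261,65,24,0.15],[0,-261,65,24,0.15],[0,-261,65,24,0.15],[0,-261,65,24,0.15],[0,-261,65,24,0.15]]'; python3 -c "
from h import *
go(626.5,-192.5,96,89.4)"
```

```text
time: 37.3
tool_pos: [0.6265, -0.1915, 0.3594]
tool_rot: [3.142, -0.0, 1.566]
contact_force: [0.4, 0.3, -0.3]
opening: 0.0458
grip_force: 0.0
go [626.5, -192.5, 96, 89.4] -> [ -1.    0.  104.4] roll 0.006 tilt [ 0.  0. -1.] dist 104.0
```

```bash
python3 -m crank '[[0,-1,0,35,0.006],[0,-1,0,70,0.006],[0,-1,0,95,0.006],[0,-1,0,104,0.006],[0,-1,0,104,0.006],[0,-1,0,104,0.006],[-1,-1,0,104,0.006],[-1,-1,0,104,0.006],[-1,-1,0,104,0.006],[-1,-1,0,104,0.006],[-1,-1,0,104,0.006],[-1,-1,0,104,0.006]]' 25; python3 -m crank '[[-1,0,0,0,0],[-1,0,-10,0,0],[-1,0,-25,0,0],[-1,0,-45,0,0],[-1,0,-65,0,0],[-1,0,-85,0,0],[-1,0,-105,0,0],[-1,0,-125,0,0],[-1,0,-142,0,0],[-1,0,-152,0,0],[-1,0,-158,0,0],[-1,0,-158,0,0]]'
```

```text
time: 38.3
tool_pos: [0.6259, -0.1939, 0.2556]
tool_rot: [-3.139, -0.0, 1.558]
contact_force: [0.3, 1.4, 1.9]
opening: 0.0117
grip_force: 25.0
time: 39.3
tool_pos: [0.4679, -0.1924, 0.2556]
tool_rot: [-3.142, 0.001, 1.557]
contact_force: [-0.7, -4.8, -0.3]
opening: 0.0118
grip_force: 25.0
```

```bash
python3 -m crank '[[-1,0,-2,0,0],[-1,0,-4,0,0],[-1,0,-6,0,0],[-1,0,-8,0,0],[-1,0,-8,0,0],[-1,0,-8,0,0]]'
```

```text
time: 39.8
tool_pos: [0.4611, -0.1923, 0.2556]
tool_rot: [3.14, 0.002, 1.558]
contact_force: [-1.0, -6.9, 0.3]
opening: 0.0117
grip_force: 25.0
```

```bash
python3 -m crank '[[-1,0,-1,0,0],[-1,0,-2,0,0],[-1,0,-3,0,0],[-1,0,-3,0,0],[-1,0,-3,0,0]]'
```

```text
time: 40.22
tool_pos: [0.4595, -0.1922, 0.2556]
tool_rot: [3.136, 0.002, 1.558]
contact_force: [8.7, -4.8, -5.1]
opening: 0.0119
grip_force: 25.0
```

At the stop, with 8.7 N reaction. I release, withdraw and check.

```bash
python3 -m crank '[[-0.4,0,0,0,0],[-0.4,0,0,0,0],[-0.4,0,0,0,0],[-0.4,0,0,0,0],[-0.4,0,0,-30,0],[-0.4,0,0,-70,0],[-0.4,0,0,-110,0],[-0.4,0,0,-145,0],[0,100,0,-145,0],[0,200,0,-145,0],[0,300,0,-145,0],[0,380,0,-145,0]]'; python3 -m crank '[[0,140,0,0,0],[0,140,0,0,0],[0,140,0,0,0],[0,140,0,0,0],[0,140,0,0,0],[0,140,0,0,0],[0,140,0,0,0]]';  python3 - <<'E'
from h import *
im,d=vision.read_camera("top"); W=world("top",d)
m=np.zeros((384,512),bool); m[100:210,250:360]=1
h=cv2.cvtColor(im,cv2.COLOR_RGB2HSV); z=W[...,2]
w=m&(h[...,2]>70)&(h[...,1]>60)&(z>.06)&(z<.085); print(rect(W[w][:,:2]))
cv2.imwrite("pics/t9.png",cv2.resize(im[:,:,::-1],(800,600)))
E
```

```text
time: 41.22
tool_pos: [0.4592, -0.0233, 0.4004]
tool_rot: [3.141, -0.0, 1.556]
contact_force: [1.1, -0.4, 0.0]
opening: 0.0453
grip_force: 0.0
time: 41.8
tool_pos: [0.4617, 0.1144, 0.4001]
tool_rot: [-3.141, 0.0, 1.557]
contact_force: [0.1, 0.2, 0.9]
opening: 0.0461
grip_force: 0.0
(array([ 524.09094238, -191.84474182]), [174.36485290527344, 310.6391906738281], np.float32(89.75635))
```

View pics/t9.png

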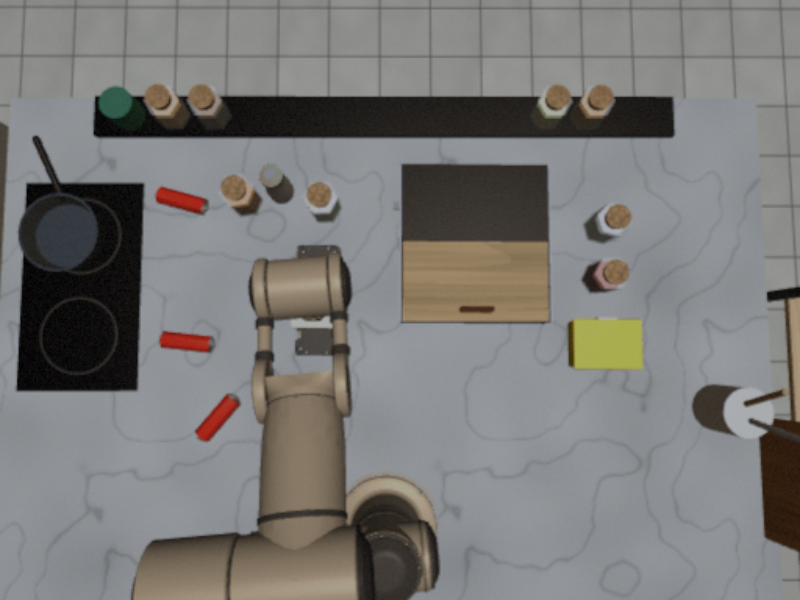

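The cover is fully shut, with its front edge flush at y≈322, and the bystanders and look-alike tubes are where they started.

```bash
python3 -c "
from cell import ticket
print(ticket.hand_in())"
```

```text
the job is handed in; nothing more can be done
None
```

All four spice tubes (red, green, purple and yellow) are snapped fully home in the clips, the cover is slid shut against its stop, nothing else was moved, and the job was handed in at about 42 s.

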